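Stack the transformer mounting on its stud

TASK

Fit the toroidal transformer on the base plate's stud for mounting: thread over the stud, from the bottom up, the large rubber pad, the transformer, the small rubber pad and, last, the steel washer with its collar upwards, each lying flat on the one below. Lower the transformer gently, do not drop it, and leave the multimeter, screwdriver and wire reel where they are.

Things in the scene. Friction and masses are not known exactly. Their poses are not given: they have to be found in the camera images.
- stud_foot (a point): Foot of the upright threaded steel stud (8 mm thick, 48 mm tall) on the power-supply base plate: the point where the stud's axis meets the plate's top face, which is 12 mm above the bench. z points up along the stud; x points along the plate's 210 mm length, away from the stud's end of the plate. The stud stands 30 mm off the plate's centre, towards its -x end. The plate is fixed.
- baseplate: The bare aluminium base plate, 210 x 170 x 12 mm, lying flat and fixed to the bench; origin at the centre of its underside, x along its 210 mm length. Three black capacitors (25 mm thick, 28 mm tall above the plate) stand in a row across it, 78 mm from its centre on the +x side (at y -50, 0 and 50 mm), so 108 mm or more from the stud.
- big_pad_center (a point): Centre (half-way up) of the LARGE black rubber pad: flat ring, 60 mm outside, 24 mm hole, 6 mm thick, lying flat; z is its axis.
- toroid_center (a point): Centre (half-way up) of the toroidal transformer: copper-wound ring, 56 mm outside, 22 mm hole, 22 mm high, about 0.3 kg, lying flat; z is its axis.
- small_pad_center (a point): Centre (half-way up) of the SMALL black rubber pad: flat ring, 46 mm outside, 18 mm hole, 6 mm thick, lying flat; z is its axis.
- washer_center (a point): Centre (half-way up) of the steel retaining washer: flange 42 mm outside and 4 mm thick, with a raised collar 26 mm outside on top, 9 mm high in all, 16 mm hole right through; it lies flange down, collar up; z is its axis, up out of the collar.
- mat: The blue parts mat, 230 x 230 x 3 mm, fixed to the bench; the four loose parts lie on it at the start, 90 mm or more apart between centres. Origin at the centre of its underside.
- meter: Bystander: yellow multimeter lying on its back, 170 x 85 x 45 mm, origin at the centre of its underside, x along its length. Leave alone.
- screwdriver: Bystander: red-handled screwdriver lying on the bench, 200 mm long, 26 mm thick, x along its length, origin under its middle. Leave alone.
- reel: Bystander: white plastic wire reel standing on its flange, 52 mm across, 45 mm tall, origin at the centre of its underside. Leave alone.
Not all that is in view belongs to the job. Of the things shaped like the part that bears washer_center, the bare steel one is meant.

How it is judged:
By the outcome, as a careful person would: the job done as asked, in the order asked, and still so for the second after the job is handed in, with the robot touching nothing.
It also fails if it takes over 120 s, if anything falls off the work surface, if the arm or the gripper's body presses on something with over 40 N, if the wrist force passes 120 N, or if a joint passes its speed limit or range.

ROBOT

A 7-joint arm with a two-finger parallel gripper is mounted at the origin on the work surface. World frame = base frame: x ahead of the robot, y to its left, z up, the work surface at z = 0. Lengths are in m, angles in rad, forces in N, time in s.
With the tool pointing down it reaches from about 0.35 to 0.9 m from the base axis. Payload 8.1 kg.
Tool frame: the origin (TCP) lies midway between the tips of the shut fingers; the grasp point (between the pads) lies behind it (arm.tcp_to_grasp is the z of the grasp point in the tool frame, in m); z points along the fingers, y is the line along which they close (so a half turn about z gives the same grasp; the last joint's range is limited). The gripper opens to 92 mm and grips with 3 to 60 N. Pads are 19 mm wide; open, the fingers measure 130 mm over their backs; the gripper's body (75 mm by 190 mm) begins 47 mm behind the grasp point.
Start: joints at [1.034, 0.434, 0.025, 1.573, -0.012, 1.134, -0.075], TCP at [0.263, -0.567, 0.227] pointing down, gripper open.
Joint ranges: [-2.62, 2.62], [-0.44, 2.09], [-1.27, 1.32], [0.08, 2.57], [-1.32, 4.46], [0.12, 2], [-2.74, 2.74]. Speed limits (rad/s): [2.22, 2.22, 3.01, 3.01, 3.14, 3.14, 3.14].

INTERFACE

Orientations are given as a rotation vector (axis times angle).
In Python, from cell import readout, vision, arm gives the robot as it stands.
- The arm moves only by the tool carry_out, never from a script. Its argument "increments" is one flat list of numbers, 6 for each row, row after row: the shift along the world's x, y, z in mm, then the turn, a rotation vector about the world's x, y, z in rad. In form: [tx, ty, tz, wx, wy, wz, tx, ty, tz, wx, wy, wz, ...]. A call has 1 to 20 rows; each row shifts and turns the commanded pose from where the row before left it; what a row does not reach is not made up. A row lasts 1/8 s, in which the tool goes at most 62.5 mm and 10.7 degrees, less where a joint would pass 70% of its speed; a pose out of reach is approached as far as the arm can. A call with a gripper value outside its range is refused whole. "grip" is the closure, from 0 (fully open) to 1 (shut), set as the call begins (left out, the last holds). The fingers move at their own pace and stop on an object; "newtons" is the grip in N (left out, the last holds). Time passes only in rows, so rows that do not move let the fingers close. It gives the time, the measured TCP pose, the force, the opening and the grip force at its end, in the units of the state.
- readout.observe(): the state, without advancing time (a new reading comes with each control period).
- vision.get_image(name): name is "scene" or "top" or "wrist"; returns the picture (420x560x3 uint8, red, green, blue); there is no depth.
- vision.calibration(name): a dict with "fov_y" (degrees; the focal length in pixels is half the picture's height over the tangent of half this angle, whatever the lens; pixels are square), "cx", "cy" (the principal point, pixels), "k1" (the pictures are not rectified: a ray, as slopes to the right and down, at radius r is drawn at 1 + k1 r^2 times it, then the intrinsics apply), "pose" (4x4, takes a point from camera to world coordinates). Camera axes: x right, y up, looking along -z (the intrinsics and any distortion apply to the point x, -y, -z); pixel columns grow to the right and rows downward; lengths in m; the calibration is good to about 2 mm. A picture is of the moment at which its call begins: read the wrist's pose just before it. calibration takes no time and is no camera call; for the wrist camera it gives the pose at the moment of the call.
- arm.sign_off(): hands the job in; it is judged then, once.
The state is a dict: "clock": time; "joints": joint angles; "dq": joint speeds; "joint_efforts": joint torques, N m; "position": TCP position; "ee_rot": TCP orientation; "force": force on the tool from outside, world axes, zero at the start; "ft_torque": the same for the moment, N m; "width": opening from 0.0 (shut) to 1.0 (fully open); "gripper_force": force on a finger pad.
Only numpy, scipy, OpenCV 4.12 (cv2) and the standard library are available. Lean on these libraries where they do the work, as an engineer would, in place of code of your own. Each camera call takes 0.05 s, during which the arm holds its last target. There are 200 camera calls.

## Working session

There is one attempt and no reset: what is moved stays moved. The work goes in short steps, Python scripts to look and compute and a tool call to move; the robot and the scene stay as the last step left them, time stands still between calls to the robot, and variables do not carry over. Pictures are saved under pics/ and viewed, at most 18 in all, crops included, and the job is handed in when it is done.

Besides the shell and the picture viewer there is one more tool, called by a JSON object that holds its "name" and its "arguments", one argument or row to a line. carry_out: Moves the arm, as the interface text tells. Its arguments: {"type":"object","properties":{"increments":{"type":"array","items":{"type":"number"}},"grip":{"type":"number"},"newtons":{"type":"number"}},"required":["increments"]}

```bash
mkdir -p pics; ls; cat > h.py <<'E'
import numpy as np, cv2
from cell import readout, vision, arm
def snap(n,f=None):
    c=vision.calibration(n); im=np.array(vision.get_image(n))
    if f: cv2.imwrite('pics/'+f+'.png',im[:,:,::-1])
    return im,c
def ray(c,u,v,shape=(420,560)):
    f=shape[0]/2/np.tan(np.radians(c['fov_y'])/2)
    K=np.array([[f,0,c['cx']],[0,f,c['cy']],[0,0,1]])
    p=cv2.undistortPoints(np.array([[[u,v]]],float),K,np.array([c['k1'],0,0,0,0.]))[0,0]
    P=np.array(c['pose']); d=P[:3,:3]@np.array([p[0],-p[1],-1]); return P[:3,3],d/np.linalg.norm(d)
def plane(c,u,v,z):
    o,d=ray(c,u,v); return o+d*(z-o[2])/d[2]
def cross(rs):
    A=np.zeros((3,3));b=np.zeros(3)
    for o,d in rs:
        M=np.eye(3)-np.outer(d,d);A+=M;b+=M@o
    return np.linalg.solve(A,b)
def proj(c,p):
    P=np.array(c['pose']);q=P[:3,:3].T@(np.array(p)-P[:3,3]);f=210/np.tan(np.radians(c['fov_y'])/2)
    x,y=q[0]/-q[2],-q[1]/-q[2];s=1+c['k1']*(x*x+y*y);return c['cx']+f*x*s,c['cy']+f*y*s
E
python3 - <<'E'
from h import *
for n in('scene','top','wrist'):
    im,c=snap(n,n+'0');print(n,c)
s=readout.observe();print(s, arm.tcp_to_grasp)
a=[cv2.imread('pics/%s0.png'%n) for n in('scene','top')]
E
```

```text
pics
scene {'fov_y': 54.912852479620696, 'cx': 286.59904297791695, 'cy': 206.25934189705106, 'k1': -0.049604627301514166, 'pose': array([[ 0.07798103, -0.62004856,  0.78067838,  1.2424625 ],
       [ 0.99691112,  0.0411637 , -0.06688627, -0.11497279],
       [ 0.00933713,  0.78348282,  0.62134329,  0.61011052],
       [ 0.        ,  0.        ,  0.        ,  1.        ]])}
top {'fov_y': 43.67071320097043, 'cx': 280.11593738429104, 'cy': 208.92677777901864, 'k1': -0.07060040612728857, 'pose': array([[ 0.00235908,  0.99585032, -0.0909757 ,  0.45120058],
       [-0.99994777,  0.00325386,  0.00968838, -0.03591205],
       [ 0.0099442 ,  0.09094809,  0.99580598,  1.11600384],
       [ 0.        ,  0.        ,  0.        ,  1.        ]])}
wrist {'fov_y': 70.50004110920408, 'cx': 280.11122617936843, 'cy': 208.0356797069963, 'k1': -0.05900930711177743, 'pose': array([[ 0.42004366,  0.8701526 ,  0.25767765,  0.331531  ],
       [-0.90750305,  0.40314382,  0.1179546 , -0.53517894],
       [-0.00124265, -0.28338933,  0.95900414,  0.38397469],
       [ 0.        ,  0.        ,  0.        ,  1.        ]])}
{'clock': 0.15, 'joints': array([ 1.03441777,  0.43507651,  0.02493882,  1.57388993, -0.01158693,
        1.13399597, -0.07513228]), 'dq': array([ 1.07970023e-03, -1.68796970e-03, -2.96593060e-04, -2.97608929e-03,
       -1.09573734e-03, -7.70739371e-06,  1.61256664e-04]), 'joint_efforts': array([ 2.78105479e-03, -6.68265367e+01,  9.85967740e-01, -3.14696252e+01,
       -6.06145291e-02,  3.93995584e-02,  1.24967969e-04]), 'position': array([ 0.26249571, -0.56677219,  0.2261157 ]), 'ee_rot': array([-3.06687064e+00, -6.75699613e-01,  5.79784102e-04]), 'force': array([ 0.18545181, -0.78795306,  0.20401872]), 'ft_torque': array([-0.00481309, -0.0296375 ,  0.01941599]), 'gripper_force': 0.0, 'width': 0.9985704649790803} -0.0188
```

View pics/top0.png

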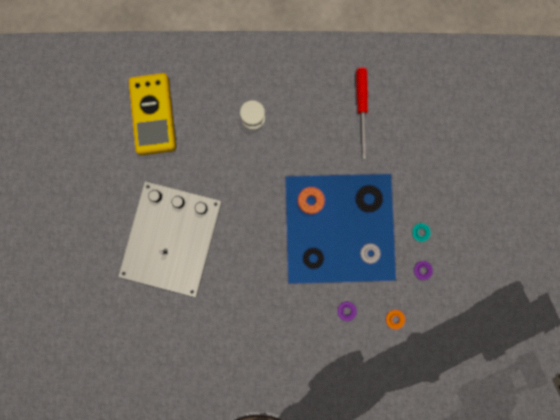

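View pics/scene0.png

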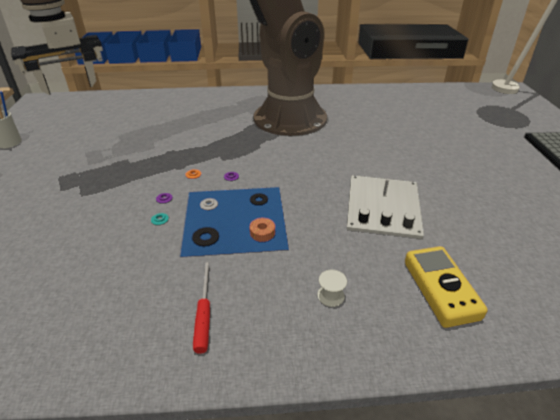

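Top view: toroid (311,200), large pad (369,198), small pad (313,258), bare steel washer (370,253), stud (165,252). Washer lookalikes: teal (421,232), purple (423,270), purple (347,311), orange (396,320). All of these are coloured, so I choose the grey one on the mat at (370,253). Next: two-view measurement and one close crop.

```bash
python3 - <<'E'
from h import *
T,ct=snap('top');S,cs=snap('scene')
def outer(im,u,v,kind,r=24):
    x0,y0=u-r,v-r;s=im[y0:y0+2*r,x0:x0+2*r];h=cv2.cvtColor(s,cv2.COLOR_RGB2HSV)
    blue=((h[...,0]>95)&(h[...,0]<125)&(h[...,1]>130))
    m={'black':(s.max(2)<60),'cop':((h[...,0]<20)&(h[...,1]>90)),'steel':((h[...,1]<70)&(h[...,2]>110))}[kind].astype(np.uint8)
    cn,hi=cv2.findContours(m,cv2.RETR_CCOMP,cv2.CHAIN_APPROX_NONE)
    i=max(range(len(cn)),key=lambda i:cv2.contourArea(cn[i]));x=cv2.boundingRect(cn[i])
    ch=[cn[j] for j in range(len(cn)) if hi[0][j][3]==i]
    hole=None
    if ch:
        k=max(ch,key=cv2.contourArea);hole=np.array(cv2.fitEllipse(k)[0])+[x0,y0] if len(k)>5 else None
    e=cv2.fitEllipse(cn[i]);return np.array(e[0])+[x0,y0],e[1],hole
for n,t,s,k,z in(('big',(369,198),(205,236),'black',.009),('tor',(311,200),(262,229),'cop',.025),('small',(313,258),(259,199),'black',.009),('wash',(370,253),(208,204),'steel',.007)):
    a=outer(T,*t,k);b=outer(S,*s,k)
    print(n,a,b,'X',cross([ray(ct,*a[0]),ray(cs,*b[0])]).round(4),'plane',plane(ct,*a[0],z).round(4),plane(cs,*b[0],z).round(4))
print('stud top-foot guess',plane(ct,165,252,.06).round(3),plane(cs,387,181,.06).round(3),plane(cs,385,195,.012).round(3))
for u,v in((147,184),(219,202),(195,296),(121,277)):print('corner',plane(ct,u,v,.012).round(3))
a=cv2.resize(T[155:330,275:445],None,fx=3,fy=3,interpolation=2)
b=cv2.resize(T[175:305,110:230],None,fx=4,fy=4,interpolation=2)
h=max(a.shape[0],b.shape[0]);f=np.zeros((h,a.shape[1],3),np.uint8);f[:a.shape[0]]=a
cv2.imwrite('pics/crop1.png',f[:,:,::-1]);
E
```

```text
big (array([368.59081078, 198.40918922]), (25.53700828552246, 25.53959083557129), array([368.71808052, 198.41201019])) (array([205.30771065, 236.49509621]), (17.35932159423828, 25.68524932861328), array([205.29018593, 236.21962929])) X [ 0.5761 -0.2366  0.004 ] plane [ 0.5755 -0.2354  0.009 ] [ 0.5815 -0.2359  0.009 ]
tor (array([310.67382431, 200.08755875]), (25.348573684692383, 25.90499496459961), array([310.66928482, 200.        ])) (array([262.03795815, 229.20176315]), (22.454265594482422, 24.965042114257812), None) X [ 0.5709 -0.1114  0.0136] plane [ 0.5697 -0.1105  0.025 ] [ 0.5838 -0.1115  0.025 ]
small (array([312.93696022, 257.80477142]), (19.12059211730957, 19.625288009643555), array([312.95136452, 257.853899  ])) (array([258.41354561, 199.05062485]), (10.40989875793457, 16.74042510986328), array([258.30723381, 199.10870361])) X [ 0.4492 -0.1166  0.005 ] plane [ 0.4492 -0.1161  0.009 ] [ 0.4543 -0.1169  0.009 ]
wash (array([369.90784073, 253.06217575]), (19.460838317871094, 19.81748390197754), array([370.69356537, 253.16434097])) (array([248.23036194, 270.22622681]), (90.09990692138672, 202.9573974609375), None) X [ 0.4695 -0.2134 -0.206 ] plane [ 0.4593 -0.2371  0.007 ] [ 0.6851 -0.1428  0.007 ]
stud top-foot guess [0.46  0.185 0.06 ] [0.47  0.192 0.06 ] [0.462 0.197 0.012]
corner [0.604 0.237 0.012]
corner [0.566 0.083 0.012]
corner [0.369 0.131 0.012]
corner [0.407 0.287 0.012]
```

View pics/crop1.png

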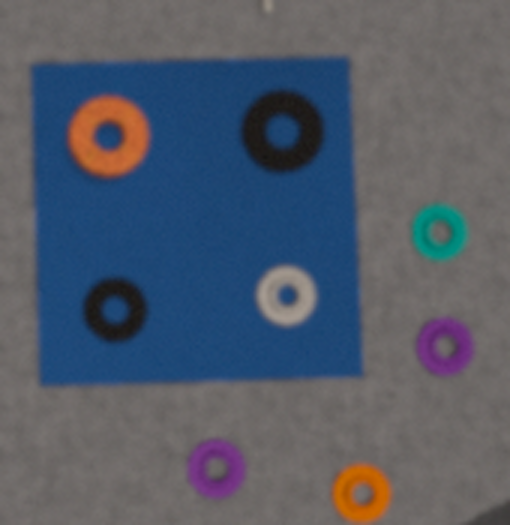

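Crop: the bare steel washer with its collar up sits at (287,295), and the coloured rings are all off the mat. The stud, worked out from the plate corners, is at about (0.457, 0.192), which agrees with both views. Next I move over the large pad for a wrist look.

{"name": "carry_out", "arguments": {
  "increments": [26,27.6,0,0,0,0,26,27.6,0,0,0,0,26,27.6,0,0,0,0,26,27.6,0,0,0,0,26,27.6,0,0,0,0,26,27.6,0,0,0,0,26,27.6,0,0,0,0,26,27.6,0,0,0,0,26,27.6,0,0,0,0,26,27.6,0,0,0,0,26,27.6,-15,0,0,0,27,27.6,-15,0,0,0,0,0,0,0,0,0,0,0,0,0,0,0],
  "grip": 0,
  "newtons": 20
}}

```text
clock: 2.0
position: [0.5753, -0.2365, 0.1966]
ee_rot: [3.068, 0.676, -0.001]
force: [0.7, -0.5, -0.8]
width: 1.0
gripper_force: 0.0
```

```bash
python3 - <<'E'
from h import *
from scipy.spatial.transform import Rotation as R
s=readout.observe();print(s['clock'],s['position'],s['joints'].round(2));print(R.from_rotvec(s['ee_rot']).as_matrix().round(3))
im,c=snap('wrist','w1');print(proj(c,[.576,-.236,.009]))
E
```

```text
2.0 [ 0.57530632 -0.23645049  0.19662003] [ 0.38  0.46 -0.1   1.61  0.05  1.07 -0.88]
[[ 0.907  0.42  -0.001]
 [ 0.42  -0.907 -0.   ]
 [-0.001  0.    -1.   ]]
(np.float64(279.8031746635621), np.float64(186.13594703362716))
```

View pics/w1.png

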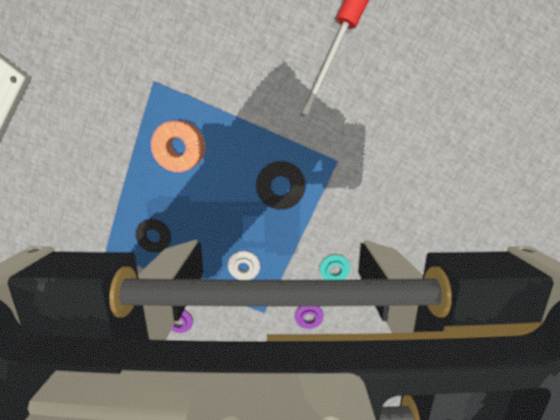

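Wrist view: large pad at (280,186), where it was predicted to be, toroid (177,146), small pad (153,236), washer (244,266). I measure all four here and cross them with the top view.

```bash
python3 - <<'E'
from h import *
im,c=snap('wrist');_,ct=snap('top')
h=cv2.cvtColor(im,cv2.COLOR_RGB2HSV)
def fit(m,u,v,r):
    q=np.zeros((420,560),np.uint8);q[v-r:v+r,u-r:u+r]=m[v-r:v+r,u-r:u+r]
    cn,hi=cv2.findContours(q,cv2.RETR_CCOMP,cv2.CHAIN_APPROX_NONE)
    i=max(range(len(cn)),key=lambda i:cv2.contourArea(cn[i]))
    ch=[x for j,x in enumerate(cn) if hi[0][j][3]==i and len(x)>5]
    return cv2.fitEllipse(cn[i]),(cv2.fitEllipse(max(ch,key=cv2.contourArea)) if ch else None)
blk=((im.max(2)<45)&(im[...,2].astype(int)-im[...,0]<25)); cop=(h[...,0]<20)&(h[...,1]>90); st=(h[...,1]<70)&(h[...,2]>60)
for n,m,p,r,t,z in(('big',blk,(280,186),30,(368.6,198.4),.009),('tor',cop,(177,146),34,(310.7,200.1),.025),('small',blk,(153,236),24,(312.95,257.8),.009),('wash',st,(244,266),20,(369.9,253.1),.007)):
    e,g=fit(m,*p,r);print(n,np.round(e[0],1),np.round(e[1],1),None if g is None else np.round(g[0],1),'plane',plane(c,*e[0],z).round(4),'X',cross([ray(c,*e[0]),ray(ct,*t)]).round(4))
E
```

```text
big [277.5 181.9] [35.8 44. ] [277.6 169.5] plane [ 0.5793 -0.2322  0.009 ] X [ 0.5771 -0.2348  0.0008]
tor [177.  145.3] [49.1 52.1] [177.9 145.6] plane [ 0.5735 -0.1133  0.025 ] X [ 0.5711 -0.1109  0.0152]
small [154.4 235.7] [28.2 31.3] [152.4 234.8] plane [ 0.4517 -0.1195  0.009 ] X [ 0.4487 -0.1173  0.0028]
wash [243.3 269.7] [37.6 39.2] [242.7 266.1] plane [ 0.4545 -0.2402  0.007 ] X [ 0.4589 -0.2376  0.0143]
```

{"name": "carry_out", "arguments": {
  "increments": [0,0,-30,0,0,0,0,0,-30,0,0,0,0,0,-30,0,0,0,0,0,-30,0,0,0,0,0,-15,0,0,0,0,0,0,0,0,0]
}}

```text
clock: 2.9
position: [0.575, -0.2363, 0.0613]
ee_rot: [-3.068, -0.675, 0.002]
force: [0.5, 0.1, 0.5]
width: 0.999
gripper_force: 0.0
```

```bash
python3 - <<'E'
from h import *
s=readout.observe();print(s['clock'],s['position'])
im,c=snap('wrist','w2');print(proj(c,[.5755,-.236,.009]),proj(c,s['position']))
E
```

```text
2.9 [ 0.57502588 -0.23630346  0.06130135]
(np.float64(279.7765129848018), np.float64(224.87805373145238)) (np.float64(279.7576563855799), np.float64(256.1373119829609))
```

View pics/w2.png

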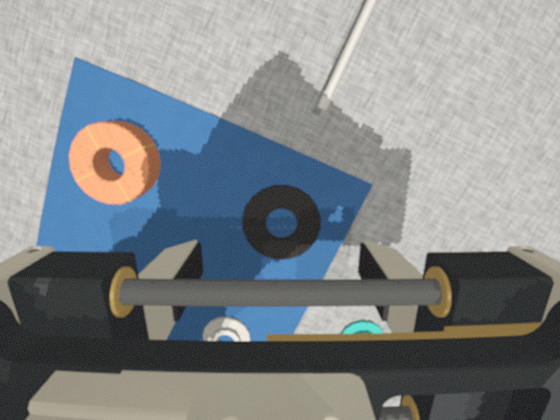

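Wrist view: the large pad is centred at (281,221), 4 px above where I predicted it. That is about 3 mm forward along tool x, so I correct by (+3, +1.5) mm, descend and grip.

{"name": "carry_out", "arguments": {
  "increments": [3,1.5,-20,0,0,0,0,0,-20,0,0,0,0,0,-11,0,0,0,0,0,-4.5,0,0,0,0,0,0,0,0,0]
}}

```text
clock: 3.58
position: [0.5788, -0.2345, 0.0063]
ee_rot: [3.068, 0.676, 0.0]
force: [-0.6, -0.7, 0.0]
width: 0.999
gripper_force: 0.0
```

{"name": "carry_out", "arguments": {
  "increments": [0,0,0,0,0,0,0,0,0,0,0,0,0,0,0,0,0,0,0,0,0,0,0,0,0,0,0,0,0,0,0,0,0,0,0,0],
  "grip": 1,
  "newtons": 15
}}

```text
clock: 4.32
position: [0.5788, -0.2345, 0.0064]
ee_rot: [3.068, 0.676, 0.0]
force: [-0.7, 0.9, 2.9]
width: 0.633
gripper_force: 15.0
```

{"name": "carry_out", "arguments": {
  "increments": [0,0,20,0,0,0,0,0,40,0,0,0,0,0,40,0,0,0,-8,28,34,0,0,0,-8,28,0,0,0,0,-8,28,0,0,0,0,-8,28,0,0,0,0,-8,28,0,0,0,0,-8,28,0,0,0,0,-8,28,0,0,0,0,-8,28,0,0,0,0,-8,28,0,0,0,0,-8,28,0,0,0,0,-8,28,0,0,0,0,-8,28,0,0,0,0,-8,28,0,0,0,0,-8,28,0,0,0,0,-10,34,0,0,0,0,0,0,0,0,0,0]
}}

```text
clock: 6.7
position: [0.4559, 0.1947, 0.1415]
ee_rot: [-3.065, -0.683, -0.002]
force: [-0.4, 0.5, 0.3]
width: 0.635
gripper_force: 15.0
```

```bash
python3 - <<'E'
from h import *
s=readout.observe();print(s['clock'],s['position'],s['joints'].round(2))
im,c=snap('wrist','w3')
S,cs=snap('scene');T,ct=snap('top')
a=cv2.resize(S[165:245,340:430],None,fx=4,fy=4,interpolation=2)
b=np.vstack([im,np.zeros((0,560,3),np.uint8)])
f=np.zeros((420,920,3),np.uint8);f[:,:560]=im;f[:320,560:]=a
f=f[:, :];cv2.imwrite('pics/w3s.png',cv2.resize(f,(800,365))[:,:,::-1])
print('pred tip',proj(c,[.457,.192,.06]),'foot',proj(c,[.457,.192,.012]))
E
```

```text
6.7 [0.45590003 0.19466083 0.14152153] [-0.32  0.34 -0.24  1.97  0.1   0.84 -1.75]
pred tip (np.float64(283.3895684158117), np.float64(214.22923108569842)) foot (np.float64(282.92639200928915), np.float64(199.76162467697702))
```

View pics/w3.png

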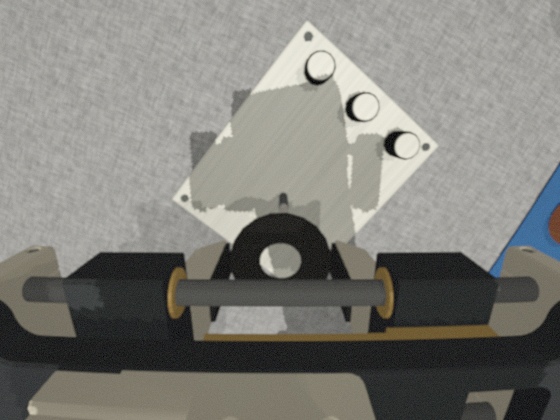

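Wrist view: the large pad is held, with its hole at (280,261). The stud foot is visible at (283,197). The plate's screw holes are at (309,36), (425,147) and (184,198).

```bash
python3 - <<'E'
from h import *
im=cv2.imread('pics/w3.png')[:,:,::-1];c=vision.calibration('wrist');s=readout.observe()
def refine(u,v,r,thr):
    q=im[v-r:v+r+1,u-r:u+r+1].max(2);m=q<thr;y,x=np.nonzero(m);return u-r+x.mean(),v-r+y.mean()
P=[plane(c,*refine(u,v,6,110 if i!=2 else 70),.012) for i,(u,v) in enumerate(((309,36),(425,147),(184,198)))]
for p in P:print(p.round(4))
ex=(P[0]-P[2]);print('long',np.linalg.norm(ex),'short',np.linalg.norm(P[0]-P[1]));ex/=np.linalg.norm(ex)
cen=(P[1]+P[2])/2;print('centre',cen.round(4),'stud',(cen-.03*ex).round(4))
print('foot px',plane(c,283,197,.012).round(4))
g=(im[:,:,2].astype(int)>130).astype(np.uint8);q=im[225:300,240:320];m=np.zeros(g.shape,np.uint8)
cn,_=cv2.findContours((im[150:330,200:360].max(2)<45).astype(np.uint8),cv2.RETR_CCOMP,cv2.CHAIN_APPROX_NONE)
print('hole',plane(c,280.5,261,s['position'][2]+.0027).round(4),'tcp',s['position'])
print(im[190:216,283].max(1),im[204,274:294].max(1))
E
```

```text
[0.6007 0.231  0.012 ]
[0.5642 0.0859 0.012 ]
[nan nan nan]
long nan short 0.14953666080061506
centre [nan nan nan] stud [nan nan nan]
foot px [0.4608 0.1891 0.012 ]
hole [0.4556 0.1897 0.1436] tcp [0.45699922 0.19081172 0.14086425]
[162 154 135  87  68  61  62  61  62  65  62  62  69  94 115 126 130 131
 126 125 125 122 104  69  37  35] [143 140 139 133 117  92  88 101 111 115 113 109  95  93 118 134 140 145
 157 162]<stdin>:4: RuntimeWarning: Mean of empty slice.
  ret = ret.dtype.type(ret / rcount)
```

The arm was still settling when that picture was taken. I back off along −tool x so the whole stud shows, let it settle and look again.

{"name": "carry_out", "arguments": {
  "increments": [-18,-9,0,0,0,0,-18,-9,0,0,0,0,-18,-9,0,0,0,0,0,0,0,0,0,0,0,0,0,0,0,0,0,0,0,0,0,0]
}}

```text
clock: 7.6
position: [0.4035, 0.1647, 0.1404]
ee_rot: [-3.068, -0.675, -0.001]
force: [0.3, -0.2, -0.4]
width: 0.635
gripper_force: 15.0
```

```bash
python3 - <<'E'
from h import *
s=readout.observe();c=vision.calibration('wrist');im,_=snap('wrist','w4');np.save('w4c.npy',c['pose']);print(s['position'],readout.observe()['position'])
print('pred tip',proj(c,[.459,.191,.06]),'foot',proj(c,[.459,.191,.012]))
x,y=proj(c,[.459,.191,.03]);x,y=int(x),int(y)
a=cv2.resize(im[:280,130:470],None,fx=1,fy=1);b=cv2.resize(im[y-40:y+40,x-40:x+40],(400,400),interpolation=2)
f=np.zeros((400,750,3),np.uint8);f[:280,:340]=a;f[:,350:]=b;cv2.imwrite('pics/w4x.png',f[:,:,::-1]);print('crop origin',x-40,y-40,'x5')
E
```

```text
[0.40352002 0.16473001 0.14038413] [0.4033464  0.16475254 0.14027881]
pred tip (np.float64(279.1185599126252), np.float64(139.9065901808122)) foot (np.float64(279.2772519880926), np.float64(136.76496573099263))
crop origin 239 97 x5
```

View pics/w4x.png

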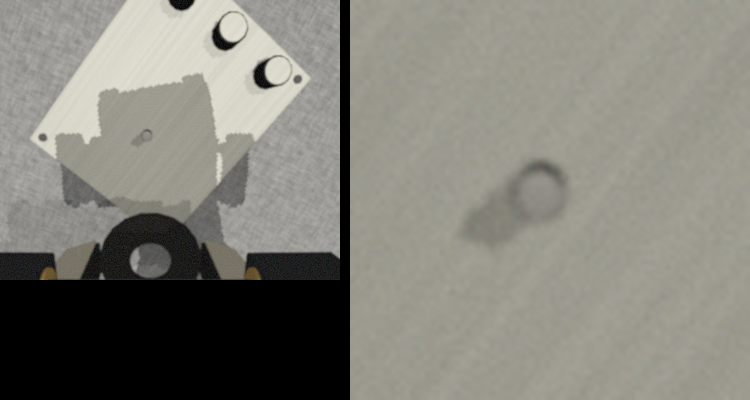

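The stud is seen end-on at about px (277,135.6), with screw holes at (173,137) and (428,79) and the held pad's hole at (280,260).

```bash
python3 - <<'E'
from h import *
c=vision.calibration('wrist');c['pose']=np.load('w4c.npy');ct=vision.calibration('top')
print('tip',plane(c,277,135.8,.06).round(4),'foot',plane(c,277.3,134,.012).round(4),'X with top',cross([ray(c,277,135.6),ray(ct,165,252)]).round(4))
a=plane(c,173,137,.012);b=plane(c,428,79,.012);cen=(a+b)/2;print(a,b,'diag',np.linalg.norm(a-b),'cen',cen)
# scene tip
cs=vision.calibration('scene');print('scene tip',cross([ray(cs,387,181),ray(c,277,135.8)]).round(4))
print('hole',plane(c,280,260,.1431).round(4))
d=(a-b)/np.linalg.norm(a-b);import math
for hx,hy in((.097,.077),(.095,.075)):
    # diag from (-hx,+hy)[left=a] to (+hx,-hy)[b]: plate angle
    th=math.atan2(d[1],d[0])-math.atan2(hy,-hx);print('stud from plate',cen[:2]-.03*np.array([math.cos(th),math.sin(th)]),th)
E
```

```text
tip [0.4612 0.1938 0.06  ] foot [0.4605 0.1938 0.012 ] X with top [0.4599 0.1934 0.0213]
[0.41697677 0.28264632 0.012     ] [0.56393337 0.08991425 0.012     ] diag 0.2423672724401651 cen [0.49045507 0.18628028 0.012     ]
scene tip [0.4612 0.1945 0.0539]
hole [0.4026 0.1641 0.1431]
stud from plate [0.46137579 0.19365561] -0.24839051976878368
stud from plate [0.46139557 0.19373318] -0.25105895906558473
```

Stud axis is (0.461, 0.194), with three estimates agreeing, and tip height is about 0.054–0.060 m. Now I thread the large pad.

{"name": "carry_out", "arguments": {
  "increments": [19,10,0,0,0,0,20,10,0,0,0,0,19,9.5,-10,0,0,0,0,0,-20,0,0,0,0,0,-20,0,0,0,0,0,0,0,0,0,0,0,-10,0,0,0,0,0,-15,0,0,0,0,0,-15,0,0,0,0,0,-15,0,0,0,0,0,-10,0,0,0,0,0,0,0,0,0,0,0,0,0,0,0]
}}

```text
clock: 9.28
position: [0.4609, 0.1942, 0.0255]
ee_rot: [-3.068, -0.676, -0.001]
force: [0.2, 0.0, 0.1]
width: 0.635
gripper_force: 15.0
```

{"name": "carry_out", "arguments": {
  "increments": [0,0,-5,0,0,0,0,0,-4,0,0,0,0,0,0,0,0,0]
}}

```text
clock: 9.65
position: [0.4605, 0.194, 0.016]
ee_rot: [3.068, 0.676, -0.001]
force: [-0.6, 0.2, 0.1]
width: 0.638
gripper_force: 15.0
```

{"name": "carry_out", "arguments": {
  "increments": [0,0,0,0,0,0,0,0,0,0,0,0,0,0,0,0,0,0,0,0,0,0,0,0],
  "grip": 0.12
}}

```text
clock: 10.15
position: [0.4607, 0.1941, 0.0163]
ee_rot: [3.068, 0.676, 0.0]
force: [-0.7, -0.3, 0.5]
width: 0.877
gripper_force: 0.0
```

{"name": "carry_out", "arguments": {
  "increments": [0,0,25,0,0,0,0,0,35,0,0,0,0,0,35,0,0,0,0,0,25,0,0,0,0,0,0,0,0,0,0,0,0,0,0,0]
}}

```text
clock: 10.9
position: [0.4603, 0.1938, 0.1357]
ee_rot: [3.068, 0.676, -0.001]
force: [0.1, 0.2, 0.5]
width: 0.881
gripper_force: 0.0
```

```bash
python3 - <<'E'
from h import *
s=readout.observe();c=vision.calibration('wrist');im,_=snap('wrist','w5');print(s['position'],proj(c,[.461,.1938,.018]))
E
```

```text
[0.4603243  0.19379935 0.13568225] (np.float64(280.1598708982026), np.float64(201.83946810690875))
```

View pics/w5.png

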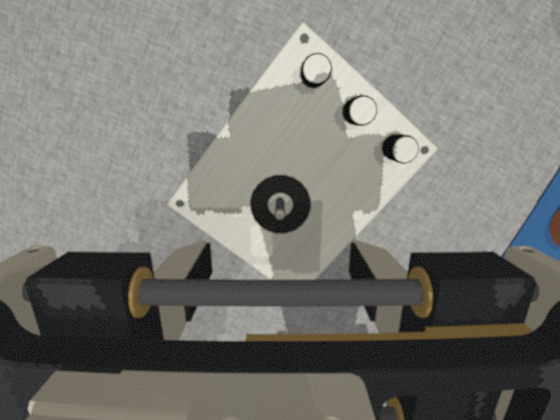

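Large pad lies flat on the plate at (280,204), with the stud inside its hole. Next is the toroid.

{"name": "carry_out", "arguments": {
  "increments": [8.5,-23.5,0,0,0,0,8.5,-23.5,0,0,0,0,8.5,-23.5,0,0,0,0,8.5,-23.5,0,0,0,0,8.5,-23.5,0,0,0,0,8.5,-23.5,0,0,0,0,8.5,-23.5,0,0,0,0,8.5,-23.5,0,0,0,0,8.5,-23.5,0,0,0,0,8.5,-23.5,0,0,0,0,8.5,-23.5,0,0,0,0,8.5,-23.5,0,0,0,0,8.5,-23.5,-20,0,0,0,0,0,-30,0,0,0,0,0,0,0,0,0,0,0,0,0,0,0,0,0,0,0,0,0],
  "grip": 0
}}

```text
clock: 13.08
position: [0.5719, -0.1111, 0.0873]
ee_rot: [3.067, 0.677, 0.002]
force: [0.4, 0.4, -0.1]
width: 1.0
gripper_force: 0.0
```

```bash
cat > blob.py <<'E'
from h import *
def blob(im,fn,uv,r):
    u,v=map(int,uv);h=cv2.cvtColor(im,cv2.COLOR_RGB2HSV);q=np.zeros(im.shape[:2],np.uint8)
    q[v-r:v+r,u-r:u+r]=fn(im.astype(int),h)[v-r:v+r,u-r:u+r]
    cn,hi=cv2.findContours(q,cv2.RETR_CCOMP,cv2.CHAIN_APPROX_NONE)
    i=max(range(len(cn)),key=lambda i:cv2.contourArea(cn[i]))
    ch=[x for j,x in enumerate(cn) if hi[0][j][3]==i and len(x)>5]
    return cv2.fitEllipse(cn[i]),(cv2.fitEllipse(max(ch,key=cv2.contourArea)) if ch else None)
E
python3 - <<'E'
from blob import *
s=readout.observe();c=vision.calibration('wrist');im,_=snap('wrist','w6');print(s['position'])
p=proj(c,[.571,-.111,.02]);print(p);cv2.imwrite('pics/w6c.png',im[100:300,130:430,::-1])
e,g=blob(im,lambda i,h:(h[...,0]<20)&(h[...,1]>90)&(h[...,2]>60),p,65);print(e,g)
print(plane(c,*e[0],.014).round(4),g and plane(c,*g[0],.022).round(4))
E
```

```text
[ 0.57187449 -0.11106328  0.08727797]
(np.float64(279.280052536492), np.float64(220.30625752406385))
((279.5088195800781, 218.6217498779297), (68.37266540527344, 69.55855560302734), 16.189302444458008) ((279.6279296875, 217.6958770751953), (20.15144157409668, 25.95001220703125), 89.97557067871094)
[ 0.5705 -0.1114  0.014 ] [ 0.5737 -0.1101  0.022 ]
```

View pics/w6c.png

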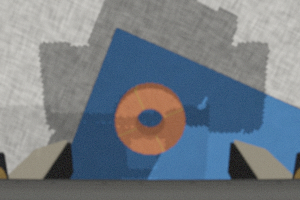

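Toroid is centred at (279.5,218.6), directly under the TCP. Descend, grip at about mid-height and lift.

{"name": "carry_out", "arguments": {
  "increments": [0,0,-25,0,0,0,0,0,-25,0,0,0,0,0,-20,0,0,0,0,0,-9,0,0,0,0,0,0,0,0,0]
}}

```text
clock: 13.75
position: [0.5712, -0.1113, 0.0074]
ee_rot: [-3.068, -0.676, 0.0]
force: [-0.3, -0.6, -0.1]
width: 0.999
gripper_force: 0.0
```

{"name": "carry_out", "arguments": {
  "increments": [0,0,0,0,0,0,0,0,0,0,0,0,0,0,0,0,0,0,0,0,0,0,0,0,0,0,0,0,0,0,0,0,0,0,0,0],
  "grip": 1,
  "newtons": 35
}}

```text
clock: 14.5
position: [0.5713, -0.1114, 0.0075]
ee_rot: [3.068, 0.676, 0.0]
force: [-1.0, 0.9, 4.1]
width: 0.602
gripper_force: 35.0
```

{"name": "carry_out", "arguments": {
  "increments": [0,0,15,0,0,0,0,0,30,0,0,0,0,0,40,0,0,0,0,0,35,0,0,0,-5,13,10,0,0,0,0,0,0,0,0,0,0,0,0,0,0,0]
}}

```text
clock: 15.38
position: [0.5651, -0.0982, 0.1359]
ee_rot: [-3.067, -0.677, 0.004]
force: [-0.1, 0.5, -2.9]
width: 0.602
gripper_force: 35.0
```

{"name": "carry_out", "arguments": {
  "increments": [-8,22.5,0,0,0,0,-8,22.5,0,0,0,0,-8,22.5,0,0,0,0,-8,22.5,0,0,0,0,-8,22.5,0,0,0,0,-8,22.5,0,0,0,0,-8,22.5,0,0,0,0,-8,22.5,0,0,0,0,-8,22.5,0,0,0,0,-8,22.5,0,0,0,0,-8,22.5,0,0,0,0,-8,22.5,0,0,0,0,-8,22.5,0,0,0,0,0,0,0,0,0,0,0,0,0,0,0,0,0,0,0,0,0,0]
}}

```text
clock: 17.38
position: [0.4624, 0.1929, 0.1368]
ee_rot: [3.068, 0.673, -0.001]
force: [-0.8, 0.3, -2.8]
width: 0.604
gripper_force: 35.0
```

```bash
python3 - <<'E'
from blob import *
s=readout.observe();c=vision.calibration('wrist');im,_=snap('wrist','w7');t=s['position'];print(t)
p=proj(c,t+[0,0,.0175]);print('tcp axis at top face',p)
e,g=blob(im,lambda i,h:(h[...,0]<20)&(h[...,1]>90)&(h[...,2]>50),p,80);print(e,g)
print('outer at top face',plane(c,*e[0],t[2]+.0125).round(4),g and plane(c,*g[0],t[2]+.0125).round(4))
cv2.imwrite('pics/w7c.png',im[150:330,130:430,::-1])
E
```

```text
[0.46237861 0.19288192 0.1367863 ]
tcp axis at top face (np.float64(279.80674190808577), np.float64(270.70745596944647))
((280.2969970703125, 249.29530334472656), (74.26570129394531, 110.8707504272461), 90.0321273803711) ((279.78155517578125, 260.8804626464844), (21.61237144470215, 36.04204559326172), 89.96186065673828)
outer at top face [0.4716 0.1968 0.1493] [0.4653 0.1942 0.1493]
```

View pics/w7c.png

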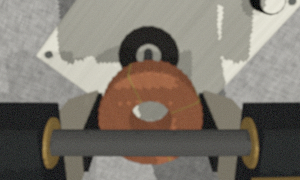

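Toroid is held, with its hole over the TCP within 1–3 mm and the stud and pad visible ahead. I lower it onto the stud, slowly at the end.

{"name": "carry_out", "arguments": {
  "increments": [-1.5,0.5,-15,0,0,0,0,0,-20,0,0,0,0,0,-20,0,0,0,0,0,0,0,0,0,0,0,-10,0,0,0,0,0,-10,0,0,0,0,0,-10,0,0,0,0,0,-10,0,0,0,0,0,-8,0,0,0,0,0,-4,0,0,0,0,0,-2,0,0,0,0,0,0,0,0,0,0,0,0,0,0,0]
}}

```text
clock: 19.05
position: [0.4609, 0.1947, 0.0285]
ee_rot: [-3.068, -0.676, -0.001]
force: [-0.9, -0.6, -2.3]
width: 0.606
gripper_force: 35.0
```

{"name": "carry_out", "arguments": {
  "increments": [0,0,-2,0,0,0,0,0,-1.5,0,0,0,0,0,-1,0,0,0,0,0,0,0,0,0,0,0,0,0,0,0]
}}

```text
clock: 19.68
position: [0.4607, 0.1946, 0.0238]
ee_rot: [3.068, 0.676, 0.0]
force: [0.2, -1.2, -1.8]
width: 0.602
gripper_force: 35.0
```

{"name": "carry_out", "arguments": {
  "increments": [0,0,-0.5,0,0,0,0,0,-0.5,0,0,0,0,0,0,0,0,0]
}}

```text
clock: 20.05
position: [0.4607, 0.1945, 0.0227]
ee_rot: [3.068, 0.676, -0.0]
force: [-0.0, -0.3, -1.6]
width: 0.61
gripper_force: 35.0
```

{"name": "carry_out", "arguments": {
  "increments": [0,0,-0.7,0,0,0,0,0,0,0,0,0]
}}

```text
clock: 20.3
position: [0.4607, 0.1946, 0.0224]
ee_rot: [3.068, 0.676, 0.0]
force: [-1.5, -0.6, 5.4]
width: 0.604
gripper_force: 35.0
```

Contact (+5 N). Release and retreat, then go to the small pad at about (0.449, −0.117).

{"name": "carry_out", "arguments": {
  "increments": [0,0,0,0,0,0,0,0,0,0,0,0,0,0,0,0,0,0,0,0,0,0,0,0],
  "grip": 0.1
}}

```text
clock: 20.8
position: [0.4607, 0.1946, 0.022]
ee_rot: [3.068, 0.676, -0.0]
force: [0.7, 0.1, 0.7]
width: 0.9
gripper_force: 0.0
```

{"name": "carry_out", "arguments": {
  "increments": [0,0,20,0,0,0,0,0,35,0,0,0,0,0,35,0,0,0,0,0,25,0,0,0,0,0,0,0,0,0,0,0,0,0,0,0]
}}

```text
clock: 21.55
position: [0.4603, 0.1943, 0.1365]
ee_rot: [3.068, 0.676, -0.001]
force: [0.4, 0.5, -0.4]
width: 0.9
gripper_force: 0.0
```

```bash
python3 - <<'E'
from blob import *
s=readout.observe();c=vision.calibration('wrist');im,_=snap('wrist','w8');print(s['position'])
p=proj(c,[.461,.194,.04]);print(p)
e,g=blob(im,lambda i,h:(h[...,0]<20)&(h[...,1]>90)&(h[...,2]>50),p,60);print(e,g);print(plane(c,*e[0],.029))
cv2.imwrite('pics/w8c.png',im[120:330,130:430,::-1])
E
```

```text
[0.4603251  0.1942745  0.13645885]
(np.float64(280.4771169216543), np.float64(208.25539628155622))
((280.1904296875, 205.44842529296875), (59.73181915283203, 60.944156646728516), 166.75564575195312) ((279.96630859375, 206.52871704101562), (22.78594398498535, 23.577966690063477), 171.07891845703125)
[0.460399   0.19399708 0.029     ]
```

View pics/w8c.png

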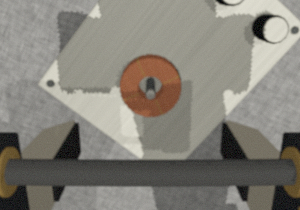

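{"name": "carry_out", "arguments": {
  "increments": [-1,-24,0,0,0,0,-1,-24,0,0,0,0,-1,-24,0,0,0,0,-1,-24,0,0,0,0,-1,-24,0,0,0,0,-1,-24,0,0,0,0,-1,-24,0,0,0,0,-1,-24,0,0,0,0,-1,-24,0,0,0,0,-1,-24,0,0,0,0,-1,-24,0,0,0,0,-1,-24,0,0,0,0,0,-24,-20,0,0,0,0,0,-35,0,0,0,0,0,-15,0,0,0,0,0,0,0,0,0,0,0,0,0,0,0],
  "grip": 0
}}

```text
clock: 23.72
position: [0.4487, -0.1173, 0.0671]
ee_rot: [-3.068, -0.676, 0.0]
force: [0.2, -0.2, 0.3]
width: 1.002
gripper_force: 0.0
```

```bash
python3 - <<'E'
from blob import *
s=readout.observe();c=vision.calibration('wrist');im,_=snap('wrist','w9');print(s['position'])
p=proj(c,[.449,-.117,.009]);print(p);cv2.imwrite('pics/w9c.png',im[100:300,130:430,::-1])
e,g=blob(im,lambda i,h:(i.max(2)<60)&(i[...,2]-i[...,0]<25),p,40);print(e,g)
print(plane(c,*e[0],.0075).round(4),g and plane(c,*g[0],.0075).round(4))
E
```

```text
[ 0.44873876 -0.117321    0.06712786]
(np.float64(279.61080794366706), np.float64(222.6106443459925))
((279.035400390625, 219.90966796875), (52.624755859375, 55.903926849365234), 94.19974517822266) ((279.0924987792969, 220.11416625976562), (24.09638023376465, 25.603853225708008), 90.54682922363281)
[ 0.4503 -0.1159  0.0075] [ 0.4502 -0.116   0.0075]
```

View pics/w9c.png

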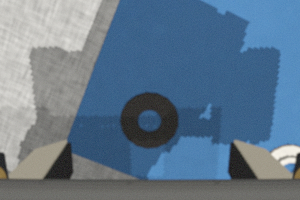

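The toroid sits centred over the stud at (280,205). The small pad is at (279,220) in the full image, so I correct by (+1.5, +1.3) mm, descend and grip.

{"name": "carry_out", "arguments": {
  "increments": [1.5,1.3,-25,0,0,0,0,0,-22,0,0,0,0,0,-10,0,0,0,0,0,-4,0,0,0,0,0,0,0,0,0,0,0,0,0,0,0]
}}

```text
clock: 24.52
position: [0.4506, -0.1162, 0.0066]
ee_rot: [3.068, 0.676, 0.002]
force: [-0.4, -0.4, 0.0]
width: 0.999
gripper_force: 0.0
```

{"name": "carry_out", "arguments": {
  "increments": [0,0,0,0,0,0,0,0,0,0,0,0,0,0,0,0,0,0,0,0,0,0,0,0,0,0,0,0,0,0,0,0,0,0,0,0,0,0,0,0,0,0],
  "grip": 1,
  "newtons": 15
}}

```text
clock: 25.4
position: [0.4502, -0.1161, 0.006]
ee_rot: [3.068, 0.676, -0.0]
force: [0.0, 1.0, 0.2]
width: 0.484
gripper_force: 15.0
```

{"name": "carry_out", "arguments": {
  "increments": [0,0,20,0,0,0,0,0,40,0,0,0,0,0,40,0,0,0,0,10,30,0,0,0,0,0,0,0,0,0,0,0,0,0,0,0]
}}

```text
clock: 26.15
position: [0.4497, -0.1063, 0.1355]
ee_rot: [-3.068, -0.676, 0.001]
force: [-0.6, -0.7, -0.8]
width: 0.482
gripper_force: 15.0
```

{"name": "carry_out", "arguments": {
  "increments": [1,25,0,0,0,0,1,25,0,0,0,0,1,25,0,0,0,0,1,25,0,0,0,0,1,25,0,0,0,0,1,25,0,0,0,0,1,25,0,0,0,0,1,25,0,0,0,0,1,25,0,0,0,0,1,25,0,0,0,0,1,25,0,0,0,0,0,25,0,0,0,0,0,0,0,0,0,0,0,0,0,0,0,0,0,0,0,0,0,0]
}}

```text
clock: 28.02
position: [0.4611, 0.1925, 0.1356]
ee_rot: [3.068, 0.673, -0.002]
force: [-0.0, 0.2, 1.0]
width: 0.479
gripper_force: 15.0
```

```bash
python3 - <<'E'
from blob import *
s=readout.observe();c=vision.calibration('wrist');im,_=snap('wrist','w10');t=s['position'];print(t)
p=proj(c,t+[0,0,.003]);print(p)
u,v=map(int,p);q=(im[v-35:v+20,u-22:u+22].max(2)>60).astype(np.uint8)
n,l,st,ce=cv2.connectedComponentsWithStats(q)
for i in range(1,n):
    if st[i][4]>40:
        w=ce[i]+[u-22,v-35];print(st[i],w,plane(c,*w,t[2]+.003).round(4))
E
```

```text
[0.46107397 0.19252188 0.13555672]
(np.float64(279.7938343660091), np.float64(258.48616734373314))
[  7  21  33  27 719] [279.96522949 257.00834492] [0.462  0.1928 0.1386]
```

{"name": "carry_out", "arguments": {
  "increments": [-0.5,1,-20,0,0,0,0,0,-30,0,0,0,0,0,0,0,0,0,0,0,-12,0,0,0,0,0,-12,0,0,0,0,0,-10,0,0,0,0,0,-4,0,0,0,0,0,-2,0,0,0,0,0,0,0,0,0,0,0,0,0,0,0]
}}

```text
clock: 29.32
position: [0.4609, 0.195, 0.0463]
ee_rot: [-3.068, -0.676, -0.001]
force: [-0.1, 0.1, 0.0]
width: 0.485
gripper_force: 15.0
```

{"name": "carry_out", "arguments": {
  "increments": [0,0,-1,0,0,0,0,0,-0.5,0,0,0,0,0,0,0,0,0,0,0,0,0,0,0]
}}

```text
clock: 29.82
position: [0.4607, 0.1949, 0.0446]
ee_rot: [3.068, 0.676, 0.0]
force: [-0.5, 0.1, -1.3]
width: 0.482
gripper_force: 15.0
```

{"name": "carry_out", "arguments": {
  "increments": [0,0,-0.8,0,0,0,0,0,0,0,0,0,0,0,0,0,0,0]
}}

```text
clock: 30.2
position: [0.4607, 0.1949, 0.0437]
ee_rot: [3.068, 0.676, -0.0]
force: [0.5, -0.5, 0.3]
width: 0.483
gripper_force: 15.0
```

{"name": "carry_out", "arguments": {
  "increments": [0,0,-0.5,0,0,0,0,0,0,0,0,0,0,0,0,0,0,0]
}}

```text
clock: 30.58
position: [0.4607, 0.1949, 0.0432]
ee_rot: [3.068, 0.676, -0.0]
force: [0.0, -0.4, 0.4]
width: 0.486
gripper_force: 15.0
```

The pad is at the surface. Release, retreat and check, then go to the washer at about (0.459, −0.237).

{"name": "carry_out", "arguments": {
  "increments": [0,0,0,0,0,0,0,0,0,0,0,0,0,0,0,0,0,0,0,0,0,0,0,0],
  "grip": 0.2
}}

```text
clock: 31.08
position: [0.4607, 0.1949, 0.0433]
ee_rot: [3.068, 0.676, 0.0]
force: [-0.4, -0.5, -0.5]
width: 0.795
gripper_force: 0.0
```

{"name": "carry_out", "arguments": {
  "increments": [0,0,20,0,0,0,0,0,35,0,0,0,0,0,35,0,0,0,0,0,2,0,0,0,0,0,0,0,0,0,0,0,0,0,0,0]
}}

```text
clock: 31.82
position: [0.46, 0.1945, 0.1342]
ee_rot: [3.068, 0.676, -0.003]
force: [-0.4, 0.1, -0.4]
width: 0.8
gripper_force: 0.0
```

```bash
python3 - <<'E'
from blob import *
s=readout.observe();c=vision.calibration('wrist');im,_=snap('wrist','w11');print(s['position'])
p=proj(c,[.461,.194,.046]);print(p)
e,g=blob(im,lambda i,h:(i.max(2)<45),p,40);print(e,g);print(plane(c,*e[0],.0445))
cv2.imwrite('pics/w11c.png',im[120:330,130:430,::-1])
E
```

```text
[0.46002734 0.19448948 0.13420578]
(np.float64(280.84064405707477), np.float64(210.6230992196029))
((280.0318908691406, 209.96385192871094), (46.24928665161133, 48.20656967163086), 90.93962097167969) ((279.99346923828125, 210.22183227539062), (21.709354400634766, 24.120851516723633), 94.07506561279297)
[0.46083287 0.19469439 0.0445    ]
```

View pics/w11c.png

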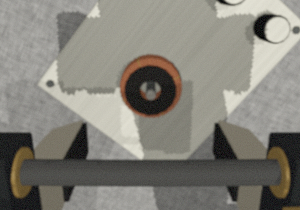

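{"name": "carry_out", "arguments": {
  "increments": [0,-25,0,0,0,0,0,-25,0,0,0,0,0,-25,0,0,0,0,0,-25,0,0,0,0,0,-25,0,0,0,0,0,-25,0,0,0,0,0,-25,0,0,0,0,0,-25,0,0,0,0,0,-25,0,0,0,0,0,-25,0,0,0,0,0,-25,0,0,0,0,0,-25,0,0,0,0,0,-25,0,0,0,0,0,-25,0,0,0,0,0,-25,0,0,0,0,0,-25,0,0,0,0,0,-25,-20,0,0,0,-1,-7,-45,0,0,0,0,0,0,0,0,0,0,0,0,0,0,0],
  "grip": 0.1
}}

```text
clock: 34.38
position: [0.46, -0.2366, 0.0708]
ee_rot: [-3.067, -0.677, 0.0]
force: [-0.4, -0.6, -0.6]
width: 0.901
gripper_force: 0.0
```

```bash
python3 - <<'E'
from blob import *
s=readout.observe();c=vision.calibration('wrist');im,_=snap('wrist','w12');print(s['position'])
p=proj(c,[.459,-.2375,.009]);print(p);cv2.imwrite('pics/w12c.png',im[100:300,130:430,::-1])
e,g=blob(im,lambda i,h:(h[...,1]<70)&(i.max(2)>70),p,36);print(e,g)
print(plane(c,*e[0],.007).round(4),g and plane(c,*g[0],.009).round(4))
E
```

```text
[ 0.45997891 -0.23657325  0.0707963 ]
(np.float64(280.4527130866818), np.float64(223.09090678547818))
((280.98785400390625, 220.41184997558594), (50.17415237426758, 52.58631134033203), 90.91333770751953) ((281.0380554199219, 221.93190002441406), (16.001689910888672, 19.007352828979492), 92.48965454101562)
[ 0.4606 -0.2372  0.007 ] [ 0.4601 -0.2375  0.009 ]
```

View pics/w12c.png

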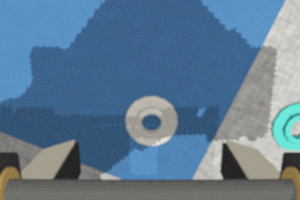

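The small pad sits centred at (280,210). The washer is at (281,221), collar up, within 1 mm of the TCP. Descend and grip the flange.

{"name": "carry_out", "arguments": {
  "increments": [0.5,-0.7,-25,0,0,0,0,0,-25,0,0,0,0,0,-12,0,0,0,0,0,-4,0,0,0,0,0,0,0,0,0,0,0,0,0,0,0]
}}

```text
clock: 35.17
position: [0.4607, -0.238, 0.005]
ee_rot: [3.067, 0.676, 0.002]
force: [-0.3, -0.1, 0.3]
width: 0.901
gripper_force: 0.0
```

{"name": "carry_out", "arguments": {
  "increments": [0,0,-0.3,0,0,0,0,0,0,0,0,0,0,0,0,0,0,0,0,0,0,0,0,0,0,0,0,0,0,0,0,0,0,0,0,0,0,0,0,0,0,0],
  "grip": 1,
  "newtons": 20
}}

```text
clock: 36.05
position: [0.4602, -0.2378, 0.0039]
ee_rot: [3.068, 0.676, -0.0]
force: [0.4, -0.3, 0.8]
width: 0.437
gripper_force: 20.0
```

{"name": "carry_out", "arguments": {
  "increments": [0,0,20,0,0,0,0,0,40,0,0,0,0,0,40,0,0,0,0,10,30,0,0,0,0,0,0,0,0,0,0,0,0,0,0,0]
}}

```text
clock: 36.8
position: [0.4597, -0.2278, 0.1334]
ee_rot: [-3.068, -0.676, 0.001]
force: [0.8, -0.0, 0.2]
width: 0.44
gripper_force: 20.0
```

{"name": "carry_out", "arguments": {
  "increments": [0,24.8,0,0,0,0,0,24.8,0,0,0,0,0,24.8,0,0,0,0,0,24.8,0,0,0,0,0,24.8,0,0,0,0,0,24.8,0,0,0,0,0,24.8,0,0,0,0,0,24.8,0,0,0,0,0,24.8,0,0,0,0,0,24.8,0,0,0,0,0,24.8,0,0,0,0,0,24.8,0,0,0,0,0,24.8,0,0,0,0,0,24.8,0,0,0,0,0,24.8,0,0,0,0,0,24.8,0,0,0,0,1,24.8,0,0,0,0,0,0,0,0,0,0,0,0,0,0,0,0,0,0,0,0,0,0]
}}

```text
clock: 39.3
position: [0.4611, 0.1924, 0.1335]
ee_rot: [3.068, 0.673, -0.002]
force: [0.6, 0.3, -1.1]
width: 0.439
gripper_force: 20.0
```

```bash
python3 - <<'E'
from blob import *
s=readout.observe();c=vision.calibration('wrist');im,_=snap('wrist','w13');t=s['position'];print(t)
print('tcp axis at washer top',proj(c,t+[0,0,.008]),'stud tip',proj(c,[.461,.1938,.06]))
cv2.imwrite('pics/w13c.png',cv2.resize(im[180:300,200:360],None,fx=3,fy=3,interpolation=2)[:,:,::-1])
print(plane(c,280,260,t[2]+.008),plane(c,280,250,t[2]+.008))
E
```

```text
[0.46107974 0.19244479 0.1334878 ]
tcp axis at washer top (np.float64(279.7817354037452), np.float64(262.4620392305727)) stud tip (np.float64(278.27742234975045), np.float64(216.21079541039762))
[0.46250711 0.19296867 0.1414878 ] [0.46801804 0.19550858 0.1414878 ]
```

View pics/w13c.png

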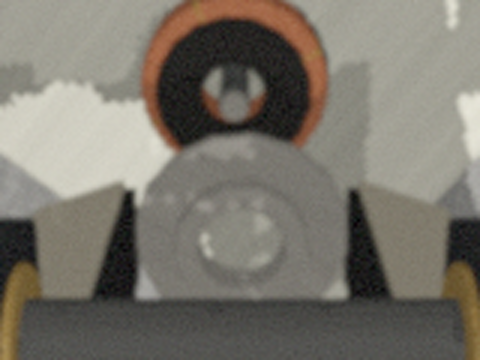

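The washer's hole is centred at px (280,260) and the stud tip at (278,214), both about 1 mm ahead of TCP-based predictions, so they stay consistent. Lowering.

{"name": "carry_out", "arguments": {
  "increments": [0,0.5,-20,0,0,0,0,0,-30,0,0,0,0,0,0,0,0,0,0,0,-8,0,0,0,0,0,-8,0,0,0,0,0,-8,0,0,0,0,0,-6,0,0,0,0,0,-3,0,0,0,0,0,0,0,0,0,0,0,0,0,0,0]
}}

```text
clock: 40.6
position: [0.4613, 0.1944, 0.0511]
ee_rot: [-3.068, -0.676, -0.0]
force: [-0.2, -0.1, 0.2]
width: 0.439
gripper_force: 20.0
```

{"name": "carry_out", "arguments": {
  "increments": [0,0,-1,0,0,0,0,0,-0.5,0,0,0,0,0,0,0,0,0,0,0,0,0,0,0]
}}

```text
clock: 41.1
position: [0.4612, 0.1943, 0.0495]
ee_rot: [3.068, 0.676, 0.0]
force: [-0.9, 0.2, -0.2]
width: 0.44
gripper_force: 20.0
```

{"name": "carry_out", "arguments": {
  "increments": [0,0,-1,0,0,0,0,0,-0.7,0,0,0,0,0,0,0,0,0,0,0,0,0,0,0]
}}

```text
clock: 41.6
position: [0.4612, 0.1943, 0.0477]
ee_rot: [3.068, 0.676, -0.0]
force: [0.4, -0.4, -0.4]
width: 0.444
gripper_force: 20.0
```

{"name": "carry_out", "arguments": {
  "increments": [0,0,-0.5,0,0,0,0,0,0,0,0,0,0,0,0,0,0,0]
}}

```text
clock: 41.98
position: [0.4612, 0.1942, 0.0472]
ee_rot: [3.068, 0.676, -0.0]
force: [-0.5, -0.2, -0.1]
width: 0.441
gripper_force: 20.0
```

Release, lift away and back off to view the result from the side.

{"name": "carry_out", "arguments": {
  "increments": [0,0,0,0,0,0,0,0,0,0,0,0,0,0,0,0,0,0,0,0,0,0,0,0],
  "grip": 0.3
}}

```text
clock: 42.48
position: [0.4612, 0.1943, 0.0472]
ee_rot: [3.068, 0.676, 0.0]
force: [-1.0, -0.9, 0.1]
width: 0.699
gripper_force: 0.0
```

{"name": "carry_out", "arguments": {
  "increments": [0,0,20,0,0,0,0,0,35,0,0,0,0,0,35,0,0,0,0,0,10,0,0,0,0,0,0,0,0,0,0,0,0,0,0,0]
}}

```text
clock: 43.22
position: [0.4605, 0.1938, 0.1461]
ee_rot: [3.067, 0.676, -0.003]
force: [-0.1, -0.1, -0.0]
width: 0.698
gripper_force: 0.0
```

```bash
python3 - <<'E'
from blob import *
im,c=snap('wrist','w14');S,cs=snap('scene')
a=cv2.resize(im[150:270,220:340],(400,400),interpolation=2);b=cv2.resize(S[160:240,345:425],(400,400),interpolation=2)
cv2.imwrite('pics/fin.png',np.hstack([a,b])[:,:,::-1]);print(readout.observe()['clock'])
E
```

```text
43.325
```

View pics/fin.png

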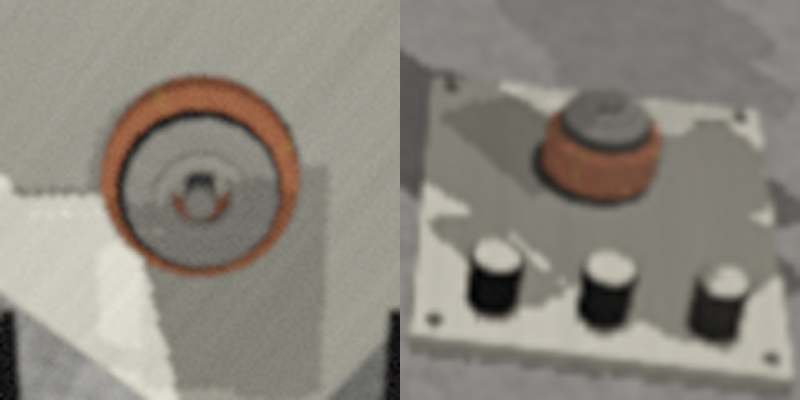

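The final views show large pad, toroid, small pad and washer (collar up) stacked flat and centred on the stud, with the gripper clear.

```bash
python3 -c "
from cell import arm;print(arm.sign_off())"
```

```text
the job is handed in; nothing more can be done
None
```

I stacked the large pad, toroid, small pad and washer (collar up) on the stud in that order, centred and flat in the final pictures, and handed the job in at about 43 s; no verdict was shown.

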